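# Close and latch the filter door of the bench dust extractor

## Robot

A 6-joint arm with a two-finger parallel gripper is mounted at the origin on the work surface. World frame = base frame: x ahead of the robot, y to its left, z up, the work surface at z = 0. Lengths are in m, angles in degrees, forces in N, time in s.
With the tool pointing down it reaches from about 0.375 to 0.9 m from the base axis. Payload 3.1 kg.
Tool frame: the origin (TCP) lies at the very end of the fingers, on their centre line; the grasp point (between the pads) lies 19 mm behind it; z points along the fingers, y is the line along which they close (so a half turn about z gives the same grasp; the last joint's range is limited). The gripper opens to 87 mm and grips with 3 to 60 N. Pads are 19 mm wide; open, the fingers measure 117 mm over their backs; the gripper's body (75 mm by 190 mm) begins 51 mm behind the grasp point.
Start: joints at [65.117, 30.224, 82.088, -0, 67.689, -10.227], TCP at [0.158, 0.605, 0.223] pointing down, gripper open.
Joint ranges: [-176.69, 176.69], [-43.24, 126.21], [12.49, 139.97], [-82, 262], [0, 151.66], [-163.58, 163.58]. Speed limits (degrees/s): [159.86, 159.86, 180, 180, 180, 180].

## Interface

Orientations are given as a 3x3 rotation matrix whose columns are the frame's x, y, z axes.
In Python, from rig import * gives the robot as it stands.
- The arm moves only by the tool jog_arm, never from a script. Its arguments are lists of equal length, an entry for each row: "delta_pos": the shift along the world's x, y, z in cm, a list of three; "turn": the turn about the world's z in degrees; "grip": the closure, from 0 (fully open) to 1 (shut). In form: {"delta_pos": [[x, y, z], ...], "turn": [turn, ...], "grip": [grip, ...]}. A call has 1 to 12 rows; each row is the pose to reach, as a shift and turn from the pose commanded when the call began; what a row does not reach only later rows make up. A row lasts 1/8 s, in which the tool goes at most 62.5 mm and 10.7 degrees, less where a joint would pass 70% of its speed; a pose out of reach is approached as far as the arm can. A call with a gripper value outside its range is refused whole. The fingers move at their own pace and stop on an object; the grip force is fixed at half the most. Time passes only in rows, so rows that repeat a pose let the fingers close. It gives the time, the measured TCP pose, the force, the opening and the grip force at its end, in the units of the state.
- read_state(): the state, without advancing time (a new reading comes with each control period).
- capture(name): name is "scene" or "top" or "wrist"; returns a dict with "color" (400x640x3 uint8, blue, green, red), "fovy" (degrees; the focal length in pixels is half the picture's height over the tangent of half this angle, whatever the lens; pixels are square), "cx", "cy" (the principal point, pixels), "camera_from_world" (4x4, takes a point from world to camera coordinates). Camera axes: x right, y up, looking along -z (the intrinsics and any distortion apply to the point x, -y, -z); pixel columns grow to the right and rows downward; lengths in m; the calibration is good to about 2 mm. The wrist camera is an equidistant fisheye: a pixel r from the principal point sees the ray r / f radians off the axis. A picture is of the moment at which its call begins. There is no depth.
- hand_in(): hands the job in; it is judged then, once.
The state is a dict: "time_s": time; "joint_positions": joint angles; "qvel": joint speeds; "tau": joint torques, N m; "position": TCP position; "tcp_rot": TCP orientation; "force": force on the tool from outside, world axes, zero at the start; "moment": the same for the moment, N m; "opening": opening from 0.0 (shut) to 1.0 (fully open); "grasp_force": force on a finger pad.
Only numpy, scipy, OpenCV 4.12 (cv2) and the standard library are available. Lean on these libraries where they do the work, as an engineer would, in place of code of your own. Each camera call takes 0.05 s, during which the arm holds its last target. There are 200 camera calls.

## Task

The filter of the dust extractor on the dental bench has just been changed. Push the filter door shut until it bears firmly on its rubber seal, swing the latch's wire loop over so that it drops on the outer side of the hooked lip on the door's top edge, and then press the latch lever down flat on the roof so that it goes over centre and pulls the door tight. Work with a light hand: bend neither door, loop nor lever, and leave the things lying on the bench alone.

Things in the scene. Friction and masses are not known exactly. Their poses are not given: they have to be found in the camera images.
- extractor: bench-top dust extractor (all sizes in mm), white steel box 230 wide, 260 deep, 188 high, too heavy to shift. Origin on the bench, mid foot of the front face. x runs from the front face (x = 0) back into the machine, y along the front, z up. Flat roof at z = 188; at its rear a black hose spigot, 35 high, radius 36, centre x = 205, y = 45. The latch is on the roof at the front, in the plane y = 0.
- door: filter door, flat white pan 230 wide, 170 high, 10 thick, hinged at its foot; starts leaning out (to -x) 0.3 to 0.5 rad. Origin on the hinge line (extractor x = -9, z = 18). Shut, its axes are the extractor's; its outer face is x = -5 in its own frame; leaning out turns it about -y. Stiff hinge: stays where left; 2 to 5 N at the top edge moves it. Bends if pushed with over 18 N.
- seal: black rubber seal round the door opening (this pose is its fixed mounting, same as the extractor's, not the rubber). Its top strip, at extractor z = 172, meets the door first, when the keeper is still 2 to 8 mm short of its latched place: rubber thickness varies and must be felt. From there the push at the top edge rises about 10 N per mm. Door firmly home: over 4 N on the seal.
- door_face (a point): point on the door's outer face, in the middle of its width, 147 above the hinge. Push the door near this height 40 to 80 mm to either side (door y), clear of the keeper plate and the latch.
- keeper (a point): seat for the loop on the door: centre of the hooked crossbar; axes as the door's. Keeper plate of steel on the door's top edge, 26 wide: a shelf 2 below this point reaching 17 out to -x, and just behind the point (+x) a lip 3 thick, 24 wide, rising 7 above the point and leaning 12 degrees out over it. Latched, it is at extractor x = -18.5, z = 194.5.
- latch_pivot (a point): pivot axis (along y) of the lever, on the latch base on the roof, 11 above the roof, at extractor x = 29.5, y = 0.
- lever: latch lever, steel channel 20 wide, reaching 60 from its pivot. Origin on the pivot axis; x along the lever to its free end, z out of its face (6 from the axis). Shut, it lies flat on the roof pointing back (extractor +x); it starts raised 1.36 to 1.55 rad from there, face to the door, and stays where left. Moving it free takes 2 N at its end. Bends if pressed with over 30 N.
- lever_end (a point): point on the lever's face 54 from the pivot, on its middle line. Shut, it is at extractor x = 83.5, z = 205. With the loop hooked, pressing the lever down takes 3 to 12 N here once the loop is taut (last 35 to 70 degrees); 10 degrees above flat it passes dead centre and then goes down easily, with a thick seal by itself, on to its rigid stop.
- loop: wire loop of the latch, 4 mm round steel: two legs 33 apart joined by a crossbar. Origin on its pin in the lever, 20 from the lever's pivot (5 degrees under the lever's x axis); x from crossbar to pin. Swings freely; legs pass either side of the lever. Starts thrown back behind the lever, 0.3 to 0.6 rad past upright. Bends if pushed with over 12 N.
- loop_bar (a point): middle of the loop's crossbar, 68 from the loop's pin; it clears the lever's end by some 20 as it swings over. Pushed forward past upright, the loop falls on to the door by itself. It comes down outside the lip only if the door is home on its seal or a mm or two from it; otherwise it lands on or behind the lip.
- palette: white ceramic palette slab 160 x 110 x 14 lying on the bench. Origin under its centre. Leave alone.
- cast: plaster dental cast 68 x 60 x 42 on the bench. Origin under its centre. Leave alone.
- brush: slim brush 185 long and 10 high, lying on the bench along its x axis. Origin under its middle. Leave alone.
- jar: small glass jar, radius 24, 50 high. Origin under its centre. Leave alone.

How it is judged (in metres and radians):
On the way, in this order (a step that is already met when the one before it is completed fails the run):
1. the door is pushed home: it bears on the rubber seal with more than 4 N (contact force between door and seal above 4 N), for 0.1 s.
2. the crossbar of the loop lies over the keeper, outside the lip and below its top, the lever still up (x of loop_bar in the frame of keeper between -0.018 and 0.001 m and z of loop_bar in the frame of keeper between -0.004 and 0.004 m and z of lever_end in the frame of extractor above 0.22 m), for 0.2 s.
At the end, for the whole second after the job is handed in: lever down flat (its end within 3 mm of its shut height), loop seated on the keeper (crossbar within 4 mm of the seat), door pulled in (keeper within 2 mm of its latched place) and squeezing the seal with more than 8 N, all at rest (z of lever_end in the frame of extractor below 0.208 m and distance between loop_bar and keeper below 0.004 m and x of keeper in the frame of extractor above -0.0205 m and contact force between door and seal above 8 N and angular speed of each of lever, door below 0.05 rad/s); the robot touches nothing.
It fails at once if the door is pushed with more than 18 N (contact force between door and the fingers above 18 N or contact force between door and the arm above 18 N).
It fails at once if the wire loop is pushed with more than 12 N (contact force between loop and the fingers above 12 N or contact force between loop and the arm above 12 N).
It fails at once if the lever is pressed with more than 30 N (contact force between lever and the fingers above 30 N or contact force between lever and the arm above 30 N).
It fails at once if a thing on the bench is moved by more than 20 mm (distance of any of palette, cast, brush, jar from where it was at the start of the episode above 0.02 m).
It also fails if it takes over 59 s, if anything falls off the work surface, if the arm or the gripper's body presses on something with over 40 N, if the wrist force passes 120 N, or if a joint passes its speed limit or range.

## Working session

There is one attempt and no reset: what is moved stays moved. The work goes in short steps, Python scripts to look and compute and a tool call to move; the robot and the scene stay as the last step left them, time stands still between calls to the robot, and variables do not carry over. Pictures are saved under pics/ and viewed, at most 10 in all, crops included, and the job is handed in when it is done.

Besides the shell and the picture viewer there is one more tool, called after "Call:" by a JSON object that holds its "fn" and its "kwargs". jog_arm: Moves the arm, as the interface text tells. Its arguments: {"type":"object","properties":{"delta_pos":{"type":"array"},"turn":{"type":"array"},"grip":{"type":"array"}},"required":["delta_pos","turn","grip"]}

```bash
mkdir -p pics; cat > h.py <<'E'
from rig import *
import numpy as np, cv2
def snap(n,f):
    c=capture(n); cv2.imwrite(f'pics/{f}.png',c['color'])
    np.savez(f'pics/{f}.npz',**c); return c
E
python3 - <<'E'
from h import *
a=snap('scene','s1');b=snap('top','t1')
for c in(a,b): print(c['fovy'],c['cx'],c['cy'],np.round(c['camera_from_world'],3).tolist())
s=read_state(); print(s['time_s'],s['position'],s['tcp_rot'],s['force'],s['opening'])
E
```

```text
51.90807152990725 315.0178482363708 204.75095336138136 [[0.606, 0.795, -0.005, -0.511], [-0.622, 0.478, 0.621, 0.179], [0.496, -0.373, 0.784, -1.19], [0.0, 0.0, 0.0, 1.0]]
50.29016271692772 317.6479781798747 190.59681061092357 [[0.023, -1.0, 0.002, 0.194], [0.996, 0.023, 0.088, -0.562], [-0.088, -0.001, 0.996, -0.884], [0.0, 0.0, 0.0, 1.0]]
0.1 [0.15784634 0.60408596 0.22166835] [[-9.67454346e-01  2.53044305e-01 -8.17765029e-04]
 [ 2.53045375e-01  9.67452887e-01 -1.71713992e-03]
 [ 3.56636660e-04 -1.86818614e-03 -9.99998191e-01]] [ 0.16194556 -0.01374255  0.46227349] 1.0043591607392717
```

View pics/s1.png

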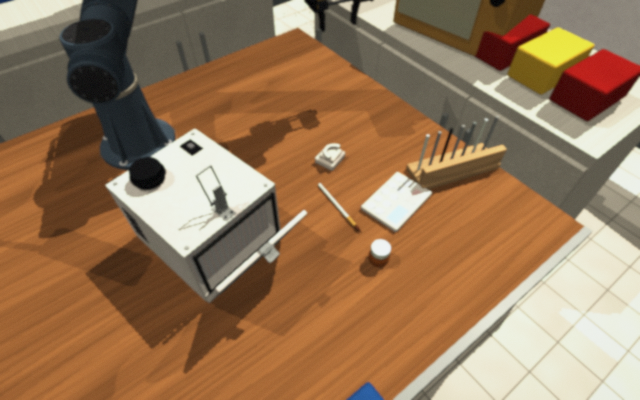

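View pics/t1.png

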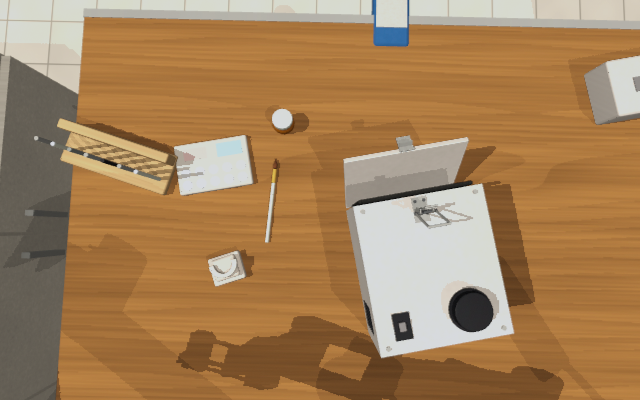

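```bash
python3 - <<'E'
import cv2
a=cv2.imread('pics/t1.png')[125:265,335:525]; cv2.imwrite('pics/tc.png',cv2.resize(a,None,fx=4.2,fy=4.2,interpolation=cv2.INTER_CUBIC))
a=cv2.imread('pics/s1.png')[150:300,140:320]; cv2.imwrite('pics/sc.png',cv2.resize(a,None,fx=4,fy=4,interpolation=cv2.INTER_CUBIC))
E
cat >> h.py <<'E'
def cam(f):
    return dict(np.load(f'pics/{f}.npz'))
def ray(c,u,v):
    f=c['color'].shape[0]/2/np.tan(np.radians(c['fovy'])/2); T=c['camera_from_world']; R=T[:3,:3]
    d=R.T@np.array([(u-c['cx'])/f,-(v-c['cy'])/f,-1]); return -R.T@T[:3,3],d/np.linalg.norm(d)
def atz(c,u,v,z):
    o,d=ray(c,u,v); return o+d*(z-o[2])/d[2]
def proj(c,p):
    f=c['color'].shape[0]/2/np.tan(np.radians(c['fovy'])/2); T=c['camera_from_world']; q=T[:3,:3]@np.array(p)+T[:3,3]
    return c['cx']+f*q[0]/-q[2], c['cy']-f*q[1]/-q[2]
E
python3 - <<'E'
from h import *
c=cam('t1');P=np.array([atz(c,u,v,.188) for u,v in [(352,206),(482,185),(513,334),(381,357)]])
print(P.round(4)); print([np.linalg.norm(P[i]-P[i-1]).round(4) for i in range(4)])
c=cam('s1');print(np.array([atz(c,u,v,.188) for u,v in [(275,184),(209,257),(107,186),(194,130)]]).round(4))
E
```

```text
[[ 0.5176  0.1466  0.188 ]
 [ 0.5597 -0.0806  0.188 ]
 [ 0.3063 -0.1305  0.188 ]
 [ 0.2632  0.0934  0.188 ]]
[np.float64(0.2598), np.float64(0.2311), np.float64(0.2583), np.float64(0.2281)]
[[ 0.5194  0.1454  0.188 ]
 [ 0.5914 -0.0444  0.188 ]
 [ 0.3147 -0.1293  0.188 ]
 [ 0.269   0.09    0.188 ]]
```

View pics/tc.png

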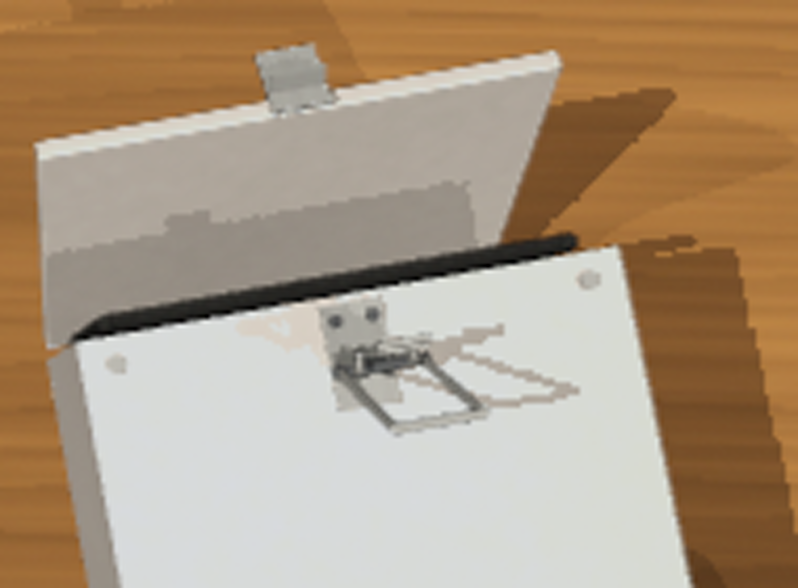

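View pics/sc.png

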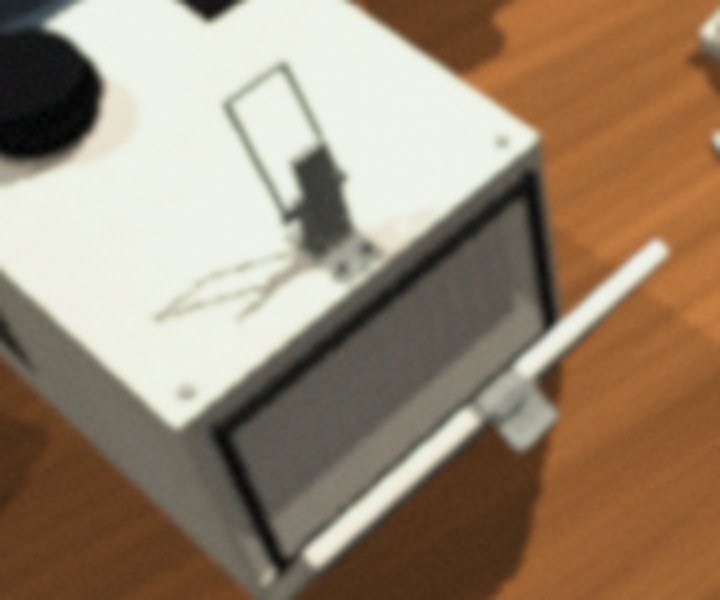

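```bash
cat > fit.py <<'E'
from h import *
from scipy.optimize import least_squares
T=cam('t1');S=cam('s1')
t=lambda u,v:(u/4.2+335-.38,v/4.2+125-.38); s=lambda u,v:(u/4+140-.38,v/4+150-.38)
def W(p,e): # ext mm -> world
    c,n=np.cos(p[2]),np.sin(p[2]); x,y,z=np.array(e)/1000
    return np.array([p[0]+c*x-n*y,p[1]+n*x+c*y,z])
door=lambda a,x,y,z:(-9+x*np.cos(a)-z*np.sin(a),y,18+x*np.sin(a)+z*np.cos(a))
def loop(al,b,y):
    px,pz=29.5+20*np.cos(al-.0873),199+20*np.sin(al-.0873); return (px+68*np.sin(b),y,pz+68*np.cos(b))
lev=lambda al,r,h,y:(29.5+r*np.cos(al)-h*np.sin(al),y,199+r*np.sin(al)+h*np.cos(al))
def obs(p):
    a,al,b=p[3:]
    return [(T,(0,-115,188),t(78,343)),(T,(0,115,188),t(618,248)),(T,(260,115,188),(513,334)),(T,(260,-115,188),(381,357)),
    (S,(0,-115,188),s(538,135)),(S,(0,115,188),s(178,430)),(S,(260,115,188),(107,186)),(S,(260,-115,188),(194,130)),
    (T,door(a,-5,-115,170),t(37,147)),(T,door(a,-5,115,170),t(560,53)),
    (S,door(a,-5,-115,170),s(666,245)),
    (T,loop(al,b,-16.5),t(395,430)),(T,loop(al,b,16.5),t(483,410)),(S,loop(al,b,-16.5),s(285,65)),(S,loop(al,b,16.5),s(228,103)),
    (S,lev(al,60,6,-10),s(325,148)),(S,lev(al,60,6,10),s(294,160))]
if __name__=='__main__':
    f=lambda p:np.concatenate([np.subtract(proj(c,W(p,e)),q) for c,e,q in obs(p)])
    r=least_squares(f,[.54,.03,np.pi+.19,.4,1.45,.45],loss='soft_l1');p=r.x
    print(p.round(4),np.degrees(p[2])-180);print(f(p).reshape(-1,2).round(1).tolist())
    np.save('p.npy',p)
    for n,e in [('face+60',door(p[3],-5,60,147)),('doorTop',door(p[3],-5,0,170)),('loop',loop(p[4],p[5],0)),('levend',lev(p[4],54,6,0)),('keeperlatched',(-18.5,0,194.5))]: print(n,np.round(e,1),W(p,e).round(4))
E
python3 fit.py
```

```text
[0.5405 0.0325 3.341  0.4421 1.5811 0.3395] 11.425106811771371
[[-0.4, -0.3], [-0.0, -0.7], [0.7, -1.3], [-0.2, 0.2], [0.3, 0.2], [-0.6, -0.4], [-2.3, -1.3], [0.2, -2.1], [-0.2, -0.2], [-0.0, 0.3], [-0.1, 0.2], [-0.2, -0.9], [0.1, 0.1], [-0.4, -0.8], [-0.6, -0.1], [0.5, -2.3], [-0.2, 1.1]]
face+60 [-76.4  60.  148.7] [ 0.6272 -0.0111  0.1487]
doorTop [-86.3   0.  169.5] [0.625  0.0496 0.1695]
loop [ 53.7   0.  283.1] [0.4878 0.0219 0.2831]
levend [ 22.9   0.  252.9] [0.518  0.028  0.2529]
keeperlatched [-18.5   0.  194.5] [0.5586 0.0362 0.1945]
```

Call:
{"fn": "jog_arm", "kwargs": {"delta_pos": [[4,-4,0],[8,-8,0],[12,-12,0],[16,-16,0],[20,-20,0],[24,-24,0],[28,-28,0],[33,-32,0],[37,-36,0],[41,-40,0],[45,-45,0],[49.2,-49,0]], "turn": [3,6,9,12,15,18,21,24,26,26,26,26], "grip": [1,1,1,1,1,1,1,1,1,1,1,1]}}

```text
time_s: 1.6
position: [0.6507, 0.1128, 0.222]
tcp_rot: [[-0.981, -0.196, -0.001], [-0.196, 0.981, 0.0], [0.001, 0.0, -1.0]]
force: [0.5, 0.8, 0.4]
opening: 0.008
grasp_force: 0.0
```

Call:
{"fn": "jog_arm", "kwargs": {"delta_pos": [[0,0,-3],[0,0,-6.2],[0,0,-6.2]], "turn": [0,0,0], "grip": [1,1,1]}}

```text
time_s: 1.98
position: [0.6475, 0.1143, 0.1571]
tcp_rot: [[-0.981, -0.196, -0.008], [-0.196, 0.981, -0.0], [0.008, 0.002, -1.0]]
force: [-0.5, 0.8, 0.4]
opening: 0.005
grasp_force: 0.0
```

Call:
{"fn": "jog_arm", "kwargs": {"delta_pos": [[-0.5,-0.1,0],[-1,-0.2,0],[-1.5,-0.3,0],[-2,-0.4,0],[-2.5,-0.5,0],[-2.9,-0.6,0],[-3.4,-0.7,0],[-3.9,-0.8,0],[-4.4,-0.9,0],[-4.9,-1,0],[-5.4,-1.1,0],[-5.9,-1.2,0]], "turn": [0,0,0,0,0,0,0,0,0,0,0,0], "grip": [1,1,1,1,1,1,1,1,1,1,1,1]}}

```text
time_s: 3.48
position: [0.5953, 0.1026, 0.163]
tcp_rot: [[-0.98, -0.196, 0.011], [-0.196, 0.981, 0.0], [-0.011, -0.002, -1.0]]
force: [4.5, 1.1, 4.5]
opening: 0.007
grasp_force: 2.5
```

Call:
{"fn": "jog_arm", "kwargs": {"delta_pos": [[-0.3,-0.06,0],[-0.6,-0.12,0],[-0.9,-0.18,0],[-1.2,-0.24,0],[-1.5,-0.3,0],[-1.8,-0.36,0],[-2.1,-0.42,0],[-2.3,-0.46,0],[-2.5,-0.5,0],[-2.6,-0.52,0]], "turn": [0,0,0,0,0,0,0,0,0,0], "grip": [1,1,1,1,1,1,1,1,1,1]}}

```text
time_s: 4.72
position: [0.5648, 0.0975, 0.1605]
tcp_rot: [[-0.98, -0.197, -0.001], [-0.197, 0.98, 0.0], [0.001, 0.0, -1.0]]
force: [3.0, 2.2, 3.3]
opening: 0.005
grasp_force: 1.5
```

Call:
{"fn": "jog_arm", "kwargs": {"delta_pos": [[-0.1,-0.02,0],[-0.2,-0.04,0],[-0.3,-0.06,0],[-0.4,-0.08,0],[-0.4,-0.08,0]], "turn": [0,0,0,0,0], "grip": [1,1,1,1,1]}}

```text
time_s: 5.35
position: [0.5608, 0.0966, 0.1604]
tcp_rot: [[-0.98, -0.197, -0.001], [-0.197, 0.98, -0.0], [0.001, 0.0, -1.0]]
force: [3.1, 0.5, 1.9]
opening: 0.006
grasp_force: 1.2
```

Call:
{"fn": "jog_arm", "kwargs": {"delta_pos": [[-0.1,-0.02,0],[-0.2,-0.04,0],[-0.2,-0.04,0]], "turn": [0,0,0], "grip": [1,1,1]}}

```text
time_s: 5.72
position: [0.5594, 0.0963, 0.1605]
tcp_rot: [[-0.98, -0.197, 0.001], [-0.197, 0.98, 0.0], [-0.001, 0.0, -1.0]]
force: [3.3, 1.6, 1.3]
opening: 0.009
grasp_force: 2.0
```

Call:
{"fn": "jog_arm", "kwargs": {"delta_pos": [[-0.1,-0.02,0],[-0.2,-0.04,0],[-0.2,-0.04,0]], "turn": [0,0,0], "grip": [1,1,1]}}

```text
time_s: 6.1
position: [0.5589, 0.0962, 0.1607]
tcp_rot: [[-0.981, -0.196, 0.004], [-0.196, 0.981, 0.001], [-0.004, -0.0, -1.0]]
force: [6.9, 2.6, -1.2]
opening: 0.005
grasp_force: 3.5
```

Call:
{"fn": "jog_arm", "kwargs": {"delta_pos": [[-0.1,-0.02,0],[-0.15,-0.03,0],[-0.15,-0.03,0]], "turn": [0,0,0], "grip": [1,1,1]}}

```text
time_s: 6.48
position: [0.5587, 0.0962, 0.1608]
tcp_rot: [[-0.981, -0.196, 0.007], [-0.196, 0.981, 0.001], [-0.007, -0.0, -1.0]]
force: [8.8, 3.2, -1.3]
opening: 0.006
grasp_force: 4.6
```

Call:
{"fn": "jog_arm", "kwargs": {"delta_pos": [[-0.1,-0.02,0],[-0.2,-0.04,0],[-0.25,-0.05,0],[-0.25,-0.05,0],[-0.25,-0.05,0]], "turn": [0,0,0,0,0], "grip": [1,1,1,1,1]}}

```text
time_s: 7.1
position: [0.5582, 0.096, 0.1609]
tcp_rot: [[-0.981, -0.196, 0.011], [-0.196, 0.981, 0.002], [-0.012, -0.0, -1.0]]
force: [10.8, 4.4, -4.7]
opening: 0.004
grasp_force: 6.4
```

Call:
{"fn": "jog_arm", "kwargs": {"delta_pos": [[0.3,0.06,0],[0.6,0.12,0],[1.8,0.36,0],[3.6,0.7,0],[3.6,0.7,5],[3.6,0.7,10],[3.6,0.7,15],[3.6,0.7,20],[0,-2,20],[-4,-4,20],[-8,-6.5,20],[-9.6,-7.9,20]], "turn": [0,0,0,0,0,0,0,0,0,0,0,0], "grip": [1,1,1,1,1,1,1,1,1,1,1,1]}}

```text
time_s: 8.6
position: [0.4541, 0.0156, 0.3599]
tcp_rot: [[-0.981, -0.196, -0.004], [-0.196, 0.981, 0.0], [0.004, 0.001, -1.0]]
force: [0.9, -0.2, -1.0]
opening: 0.009
grasp_force: 0.0
```

Call:
{"fn": "jog_arm", "kwargs": {"delta_pos": [[0,0,-4],[0,0,-8],[0,0,-9],[0,0,-9]], "turn": [0,0,0,0], "grip": [1,1,1,1]}}

```text
time_s: 9.1
position: [0.4574, 0.016, 0.2704]
tcp_rot: [[-0.98, -0.197, -0.001], [-0.197, 0.98, 0.0], [0.001, 0.001, -1.0]]
force: [-0.8, -0.0, 1.0]
opening: 0.005
grasp_force: 0.0
```

```bash
python3 - <<'E'
from h import *
a=snap('scene','s2');b=snap('top','t2')
a=cv2.resize(a['color'][110:300,90:320],None,fx=2.6,fy=2.6,interpolation=cv2.INTER_CUBIC)
b=cv2.resize(b['color'][110:300,340:430+20],None,fx=2.6,fy=2.6,interpolation=cv2.INTER_CUBIC)
cv2.imwrite('pics/c2.png',np.hstack([a,b])[:,:800])
E
```

```text
(no output)
```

View pics/c2.png

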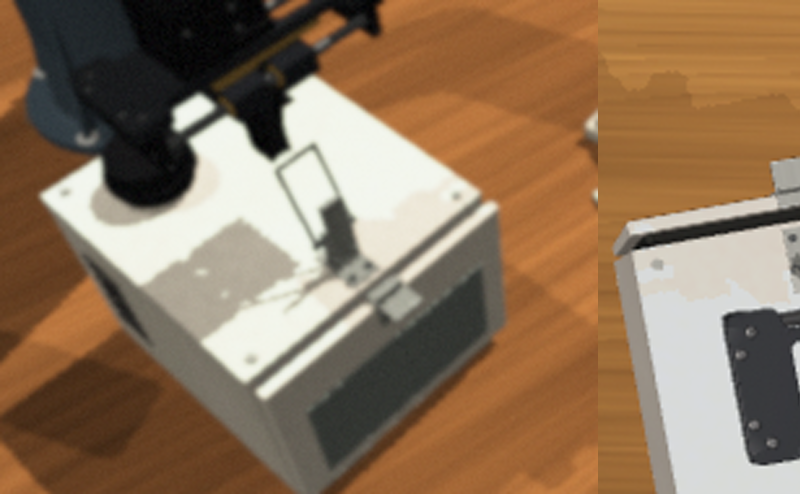

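Call:
{"fn": "jog_arm", "kwargs": {"delta_pos": [[0.8,0.16,0],[1.4,0.28,0],[1.7,0.34,0],[2,0.4,0],[2.3,0.46,0],[2.6,0.52,0],[2.9,0.58,0],[3.2,0.64,0],[3.5,0.7,0],[3.8,0.76,0],[4.1,0.82,0],[4.3,0.86,0]], "turn": [0,0,0,0,0,0,0,0,0,0,0,0], "grip": [1,1,1,1,1,1,1,1,1,1,1,1]}}

```text
time_s: 10.7
position: [0.5003, 0.0247, 0.2706]
tcp_rot: [[-0.98, -0.197, 0.0], [-0.197, 0.98, -0.0], [-0.0, -0.0, -1.0]]
force: [0.8, -0.1, -0.6]
opening: 0.003
grasp_force: 0.0
```

Call:
{"fn": "jog_arm", "kwargs": {"delta_pos": [[0.3,0.06,0],[0.6,0.12,0],[0.8,0.16,0],[0.8,0.16,0],[0.8,0.16,0],[0.8,0.16,0]], "turn": [0,0,0,0,0,0], "grip": [1,1,1,1,1,1]}}

```text
time_s: 11.45
position: [0.508, 0.0262, 0.2706]
tcp_rot: [[-0.98, -0.197, -0.0], [-0.197, 0.98, -0.0], [0.0, 0.0, -1.0]]
force: [0.2, -0.1, -0.3]
opening: 0.006
grasp_force: 0.0
```

```bash
python3 - <<'E'
from h import *
a=snap('scene','s3');snap('top','t3')
cv2.imwrite('pics/c3.png',cv2.resize(a['color'][150:270,180:300],None,fx=5,fy=5,interpolation=cv2.INTER_CUBIC))
E
```

```text
(no output)
```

View pics/c3.png

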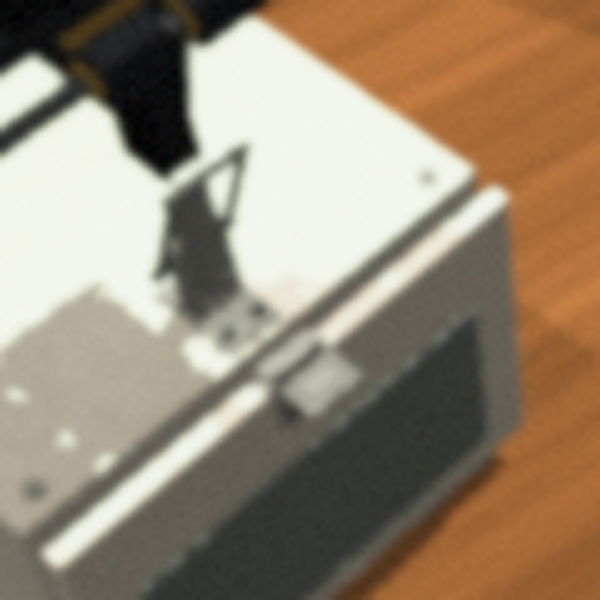

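Call:
{"fn": "jog_arm", "kwargs": {"delta_pos": [[0.3,0.06,0],[0.6,0.12,0],[0.9,0.18,0],[1.2,0.24,0],[1.5,0.3,0],[1.8,0.36,0],[1.8,0.36,0],[1.8,0.36,0],[1.8,0.36,0],[1.8,0.36,0]], "turn": [0,0,0,0,0,0,0,0,0,0], "grip": [1,1,1,1,1,1,1,1,1,1]}}

```text
time_s: 12.8
position: [0.526, 0.0298, 0.2706]
tcp_rot: [[-0.98, -0.197, -0.0], [-0.197, 0.98, -0.0], [0.0, -0.0, -1.0]]
force: [-0.1, -0.6, -0.7]
opening: 0.007
grasp_force: 0.0
```

```bash
python3 - <<'E'
from h import *
a=snap('scene','s4');b=snap('top','t4')
a=cv2.resize(a['color'][150:270,180:300],None,fx=5,fy=5,interpolation=cv2.INTER_CUBIC)
cv2.imwrite('pics/c4.png',a)
E
```

```text
(no output)
```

View pics/c4.png

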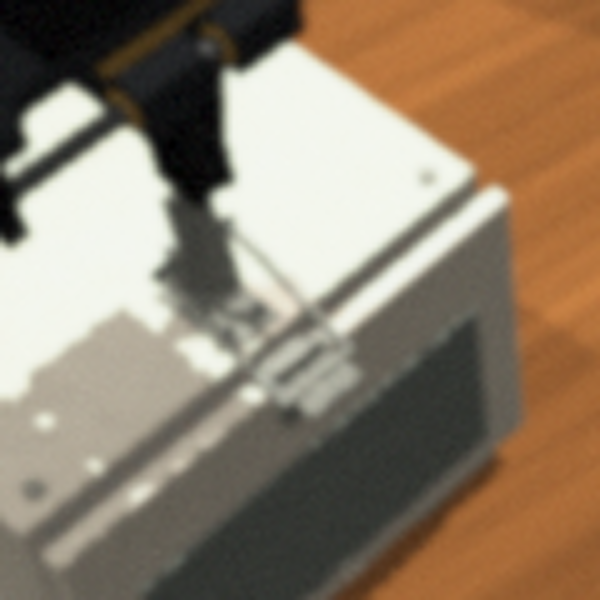

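```bash
python3 - <<'E'
from fit import *
p=np.load('p.npy')
for n,x,z,h in [('bar on shelf',-32,194.5,16.5),('bar at lip inner',-22,194.5,16.5),('bar on liptop',-17,204,16.5),('bar behind lip',-10,193,16.5),('lip top',-22,201.5,12),('shelf out',-38,192.5,13)]:
    # door ~5mm out
    print(n,[tuple(np.round((np.array(proj(S,W(p,(x-(0 if n[:3]=='bar' else 4),y,z)))-(180,150))*5)) for y in(h,-h)])
E
python3 - <<'E'
import cv2
a=cv2.imread('pics/s4.png')[205:250,220:265]; b=cv2.imread('pics/t4.png')[140:190,385:435]
import numpy as np
f=lambda i:cv2.resize(i,(400,400),interpolation=cv2.INTER_CUBIC)
cv2.imwrite('pics/c5.png',np.hstack([f(a),f(b)]))
E
```

```text
File "<stdin>", line 5
    print(n,[tuple(np.round((np.array(proj(S,W(p,(x-(0 if n[:3]=='bar' else 4),y,z)))-(180,150))*5)) for y in(h,-h)])
                                                                                                                   ^
SyntaxError: closing parenthesis ']' does not match opening parenthesis '('
```

View pics/c5.png

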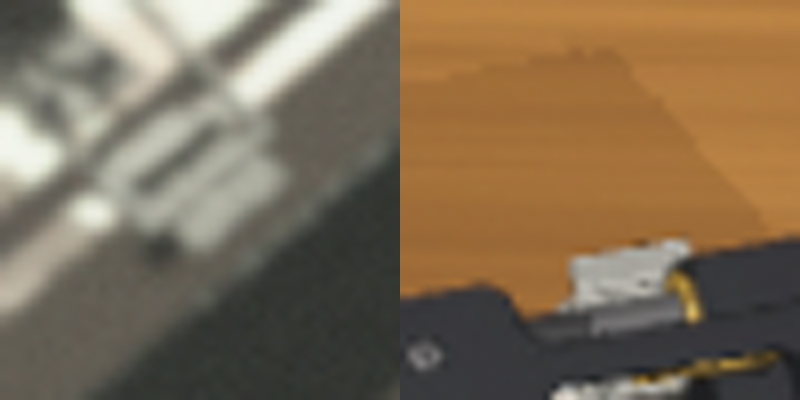

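```bash
python3 - <<'E'
from fit import *
p=np.load('p.npy')
def q(x,y,z): return np.round((np.array(proj(S,W(p,(x,y,z))))-(220,205))*8.89).tolist()
for n,x,z,h in [('bar on shelf',-32,194.5,16.5),('bar at lip inner',-26,194.5,16.5),('bar on liptop',-22,204,16.5),('bar behind lip',-13,193,16.5),('lip top',-22,201.5,12),('shelf out',-39,192.5,13)]:
    print(n,q(x,h,z),q(x,-h,z))
E
```

```text
bar on shelf [146.0, 223.0] [262.0, 127.0]
bar at lip inner [126.0, 207.0] [242.0, 112.0]
bar on liptop [106.0, 171.0] [224.0, 75.0]
bar behind lip [86.0, 178.0] [202.0, 84.0]
lip top [124.0, 164.0] [209.0, 95.0]
shelf out [182.0, 236.0] [274.0, 160.0]
```

Call:
{"fn": "jog_arm", "kwargs": {"delta_pos": [[1,0.2,0],[2.2,0.44,0],[2.2,0.44,-1],[2.2,0.44,-2.2],[1.6,0.32,-2.2],[1,0.2,-2.2],[0.6,0.12,-2.2],[0.3,0.06,-2.2],[0.3,0.06,-2.2]], "turn": [0,0,0,0,0,0,0,0,0], "grip": [1,1,1,1,1,1,1,1,1]}}

```text
time_s: 14.02
position: [0.529, 0.0304, 0.2489]
tcp_rot: [[-0.98, -0.197, 0.001], [-0.197, 0.98, -0.0], [-0.001, -0.0, -1.0]]
force: [-0.1, -0.5, 0.9]
opening: 0.004
grasp_force: 0.0
```

Call:
{"fn": "jog_arm", "kwargs": {"delta_pos": [[-0.5,-0.1,0],[-0.9,-0.18,0],[-1.3,-0.27,0],[-1.8,-0.36,-0.05],[-2.2,-0.44,-0.1],[-2.6,-0.52,-0.2],[-3,-0.61,-0.36],[-3,-0.61,-0.36]], "turn": [0,0,0,0,0,0,0,0], "grip": [1,1,1,1,1,1,1,1]}}

```text
time_s: 15.02
position: [0.4998, 0.0244, 0.2452]
tcp_rot: [[-0.981, -0.196, 0.002], [-0.196, 0.981, 0.0], [-0.002, -0.0, -1.0]]
force: [4.3, 0.2, -0.7]
opening: 0.005
grasp_force: 1.8
```

Call:
{"fn": "jog_arm", "kwargs": {"delta_pos": [[-0.4,-0.08,-0.2],[-0.75,-0.15,-0.4],[-1.1,-0.22,-0.66],[-1.43,-0.29,-0.96],[-1.43,-0.29,-0.96]], "turn": [0,0,0,0,0], "grip": [1,1,1,1,1]}}

```text
time_s: 15.65
position: [0.4867, 0.0216, 0.2362]
tcp_rot: [[-0.981, -0.196, 0.005], [-0.196, 0.981, 0.001], [-0.005, -0.0, -1.0]]
force: [6.0, 1.5, 0.9]
opening: 0.005
grasp_force: 2.4
```

```bash
python3 - <<'E'
from h import *
a=snap('scene','s5')
cv2.imwrite('pics/c6.png',cv2.resize(a['color'][165:255,190:280],None,fx=6,fy=6,interpolation=cv2.INTER_CUBIC))
E
```

```text
(no output)
```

View pics/c6.png

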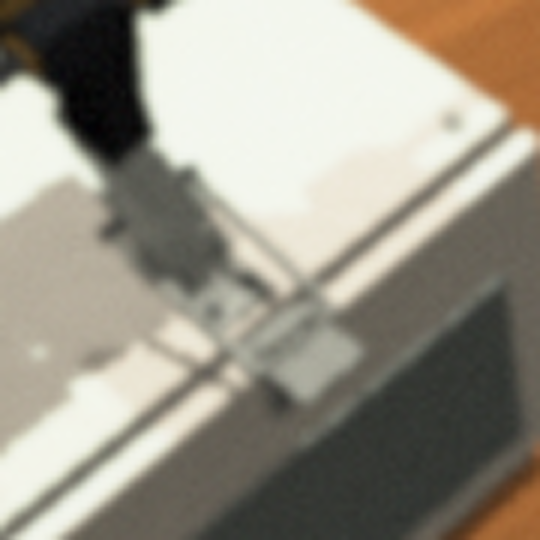

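Call:
{"fn": "jog_arm", "kwargs": {"delta_pos": [[-0.3,-0.06,-0.3],[-0.58,-0.12,-0.65],[-0.83,-0.17,-1.02],[-1.04,-0.21,-1.4],[-1.04,-0.21,-1.4]], "turn": [0,0,0,0,0], "grip": [1,1,1,1,1]}}

```text
time_s: 16.32
position: [0.4743, 0.0192, 0.2215]
tcp_rot: [[-0.98, -0.197, 0.0], [-0.197, 0.98, -0.0], [0.0, -0.0, -1.0]]
force: [3.4, 0.6, 1.4]
opening: 0.008
grasp_force: 1.5
```

Call:
{"fn": "jog_arm", "kwargs": {"delta_pos": [[-0.2,-0.04,-0.4],[-0.32,-0.06,-0.8],[-0.42,-0.09,-1.2],[-0.42,-0.09,-1.2]], "turn": [0,0,0,0], "grip": [1,1,1,1]}}

```text
time_s: 16.82
position: [0.4682, 0.0187, 0.2083]
tcp_rot: [[-0.98, -0.197, -0.005], [-0.197, 0.98, 0.001], [0.005, 0.002, -1.0]]
force: [-0.5, -0.2, 0.2]
opening: 0.004
grasp_force: 0.0
```

Call:
{"fn": "jog_arm", "kwargs": {"delta_pos": [[0,0,-0.2],[0,0,-0.4],[0,0,-0.5],[0,0,-0.5]], "turn": [0,0,0,0], "grip": [1,1,1,1]}}

```text
time_s: 17.32
position: [0.4695, 0.0186, 0.2053]
tcp_rot: [[-0.98, -0.197, -0.001], [-0.197, 0.98, -0.0], [0.001, 0.0, -1.0]]
force: [-3.8, 0.6, 9.6]
opening: 0.008
grasp_force: 4.8
```

Call:
{"fn": "jog_arm", "kwargs": {"delta_pos": [[0,0,1],[0,0,5],[0,0,10],[0,0,15],[0,10,15],[0,10,15],[0,10,15]], "turn": [0,0,0,0,0,0,0], "grip": [1,1,1,1,1,1,1]}}

```text
time_s: 18.2
position: [0.4698, 0.1204, 0.3547]
tcp_rot: [[-0.98, -0.201, 0.0], [-0.201, 0.98, 0.0], [-0.001, 0.0, -1.0]]
force: [1.4, 0.8, -0.4]
opening: 0.003
grasp_force: 0.0
```

```bash
python3 - <<'E'
from h import *
a=snap('scene','s6')
cv2.imwrite('pics/c7.png',cv2.resize(a['color'][165:255,190:280],None,fx=6,fy=6,interpolation=cv2.INTER_CUBIC))
E
```

```text
(no output)
```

View pics/c7.png

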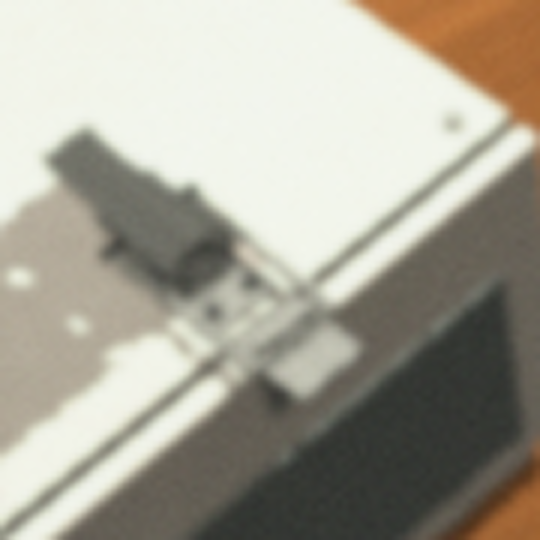

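The lever lies flat on the roof with its end at crop (70,145), and the bar is hooked under the lip at (240,375)–(330,305).

```bash
python3 -c "
from rig import *
print(hand_in())"
```

```text
the job is handed in; nothing more can be done
None
```

I pushed the door home on its seal, dropped the loop outside the lip and pressed the lever flat to its stop, then handed the job in at about 18 s; the final picture looks right, but no verdict came back.

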